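Hold-to-test on a bench battery tester

TASK

Load-test the battery cell that lies in the bench tester: press the raised half of the power strip's rocker fully down to switch it on, then push the round key of the tester fully down so that it stays down, then press the long bar key well down and finish the program while still holding it down with the fingertips. Leave the square key unpressed, press nothing out of order, and do not pick up or shove the power strip, the cell or the tools lying about.

Things in the scene. Friction and masses are not known exactly. Their poses are not given: they have to be found in the camera images.
- power_strip: Loose white four-socket power strip, 0.6 kg, 55 x 269 x 47 mm, lying on the worktop. Origin: centre of its underside; its length runs along its y, z up. Its housing top is 42 mm above the worktop. The rocker switch (24 mm along the strip's x, 12 mm along its y) is in its top, 84 mm from the origin towards -y (the cable end).
- rocker_on (a point): The point to press to switch the strip on: top of the raised half of the rocker (the strip's -x half; the left one, seen with the cable end towards you), 10 mm to -x of the rocker's pivot line and 47 mm above the worktop (in the off position). It is fixed to the strip; axes as the strip's. Fully on, the pressed edge has sunk about 4 mm and still stands about 1 mm proud of the housing.
- power_strip_switch (a joint): Angle of the rocker: 0 to 0.05 off (start), 0.349 fully on (the -x half down). It takes 2 to 3 N and stays where it is left.
- tester: Battery tester fixed to the worktop: grey case, white top, 160 (x) x 200 (y) x 45 mm. Origin: centre of its underside, z up, front to -x. Three grey keys on black plates (44 x 54 x 3 mm) stand in a row at x = -42 mm, y = -62, 0 and +62 mm; which key is where varies. Behind them, to 18 mm above the white top: display (-y side) and cell cradle (+y side).
- round_top (a point): Centre of the top of the round key (26 mm diameter), 60 mm above the worktop when up; moves with the key. Axes as the tester's.
- round_key (a joint): Travel of the round key: 0 to 0.0015 m up (start), 0.008 m fully down (its top then 4 mm above its plate). It takes about 3 N and has no return spring: it stays where it is left.
- bar_top (a point): Centre of the top of the long bar key (14 mm along the tester's x, 46 mm along its y), 60 mm above the worktop when up; moves with the key. Axes as the tester's.
- bar_key (a joint): Travel of the bar key: 0 up (start), 0.006 m fully down. A spring returns it: 1 N to start, about 4.5 N fully down.
- bar_unit: The bar key with its black plate, 44 x 54 x 3 mm, fixed on the tester's top; origin at the centre of the plate's underside, 45 mm above the worktop.
- square_top (a point): Centre of the top of the square key (22 x 22 mm), 60 mm above the worktop when up: the key to leave alone.
- square_key (a joint): Travel of the square key: 0 up (start), 0.006 m fully down, spring-returned as the bar key.
- cell: Loose black battery cell, 50 x 15 x 15 mm, lying along the tester's x in the cradle on top of the tester, its underside 49 mm above the worktop. Origin: centre of its underside.
- marker: Loose marker pen, 121 x 12 x 13 mm, lying behind the tester. Origin: centre of its underside.
- screwdriver: Loose screwdriver with green handle, 130 x 15 x 17 mm, lying to the right of the tester. Origin: centre of its underside.
- steel_tweezers: Loose steel tweezers, 126 x 12 x 10 mm, lying to the left of the power strip. Origin: centre of its underside.

How it is judged:
On the way, in this order (a step that is already met when the one before it is completed fails the run):
1. the rocker of the power strip is on (value of joint power_strip_switch above 0.28 rad), for 0.1 s.
2. the round key is fully down (value of joint round_key above 0.0065 m), for 0.1 s.
3. the bar key is pressed down with the fingers (value of joint bar_key above 0.004 m and contact force between the fingers and bar_unit above 1 N), for 0.3 s.
At the end, for the whole second after the job is handed in: The rocker is on (over 0.28 rad), the round key is down (over 6.5 of 8 mm), the fingers hold the bar key down (over 4 of 6 mm, with more than 1 N), the square key is up (under 1.5 mm), the power strip lies flat within 30 mm of its start, the cell within 12 mm and the tools within 30 mm of theirs (all of step 3 and value of joint power_strip_switch above 0.28 rad and value of joint round_key above 0.0065 m and value of joint square_key below 0.0015 m and height (world z) of power_strip below 0.01 m and angle between power_strip's own z axis and vertical below 0.1 rad and distance of each of power_strip, marker, screwdriver, steel_tweezers from where it was at the start of the episode below 0.03 m and distance of cell from where it was at the start of the episode below 0.012 m); the arm keeps its last pose, push and grip.
It fails at once if the square key is pressed (over 3 mm) (value of joint square_key above 0.003 m).
It fails at once if the round key is pushed down (over 5 mm) before the power strip is on (value of joint round_key above 0.005 m and value of joint power_strip_switch below 0.25 rad).
It fails at once if the bar key is pressed (over 3 mm) while the strip is off or the round key is not down (value of joint bar_key above 0.003 m and (value of joint power_strip_switch below 0.25 rad or value of joint round_key below 0.006 m)).
It fails at once if the power strip is lifted (over 15 mm) or shoved (over 40 mm) (height (world z) of power_strip above 0.015 m or distance of power_strip from where it was at the start of the episode above 0.04 m).
It fails at once if the cell (over 15 mm) or a tool lying about (over 40 mm) is lifted or shoved (distance of cell from where it was at the start of the episode above 0.015 m or distance of any of marker, screwdriver, steel_tweezers from where it was at the start of the episode above 0.04 m).
It also fails if it takes over 48 s, if anything falls off the work surface, if the arm or the gripper's body presses on something with over 40 N, if the wrist force passes 120 N, or if a joint passes its speed limit or range.

ROBOT

A 6-joint arm with a two-finger parallel gripper is mounted at the origin on a cart in front of the work surface, level with it; the furniture and walls round the work are solid. World frame = base frame: x ahead of the robot, y to its left, z up, the work surface at z = 0. Lengths are in m, angles in rad, forces in N, time in s.
With the tool pointing down it reaches from about 0.4 to 0.825 m from the base axis. Payload 7 kg.
Tool frame: the origin (TCP) lies at the very end of the fingers, on their centre line; the grasp point (between the pads) lies arm.grip_point_offset behind it (arm.grip_point_offset is the distance from the TCP to the grasp point, in m); z points along the fingers, y is the line along which they close (so a half turn about z gives the same grasp; the last joint's range is limited). The gripper opens to 88 mm and grips with 3 to 60 N. Pads are 19 mm wide; open, the fingers measure 130 mm over their backs; the gripper's body (78 mm by 193 mm) begins 47 mm behind the grasp point.
Start: joints at [1.624, 0.359, 0.012, 0, -1.224, -0.288], TCP at [0.157, 0.656, 0.227] pointing down, gripper open.
Joint ranges: [-3.07, 3.07], [-1.43, 2.12], [-1.02, 1.25], [-3.03, 1.67], [-3.05, -0], [-3.03, 3.03]. Speed limits (rad/s): [2.39, 2.39, 3.01, 3.14, 3.14, 3.14].

INTERFACE

Orientations are given as [roll, pitch, yaw] about the fixed x, y, z axes, in that order (R = Rz(yaw) Ry(pitch) Rx(roll)).
In Python, from station import arm gives the robot as it stands.
- The arm moves only by the shell command python3 -m crank 'ROWS' [OPENING] [FORCE]. ROWS is JSON, a list of rows, each an object of numbers: "dx", "dy", "dz": the shift along the tool's x, y, z in cm; "wx", "wy", "wz": the turn, a rotation vector about the tool's x, y, z in degrees. A call has exactly 10 rows; each row is the pose to reach, as a shift and turn from the pose commanded when the call began, along the tool's axes at that moment; what a row does not reach only later rows make up. A row lasts 1/8 s, in which the tool goes at most 62.5 mm and 10.7 degrees, less where a joint would pass 70% of its speed; a pose out of reach is approached as far as the arm can. A call with a gripper value outside its range is refused whole. OPENING is the finger opening in cm, from 0 to 8.76, set as the call begins (- or left out, the last holds). The fingers move at their own pace and stop on an object; FORCE is the grip in N (left out, the last holds). Time passes only in rows, so rows that repeat a pose let the fingers close, or fill a call up. It gives the time, the measured TCP pose, the force, the opening and the grip force at its end, in the units of the state.
- arm.get_state(): the state, without advancing time (a new reading comes with each control period).
- arm.grab_frame(name): name is "side" or "top"; returns the picture (400x640x3 uint8, red, green, blue); there is no depth.
- arm.calibration(name): a dict with "fx", "fy", "cx", "cy" (pixels), "dist_coeffs" ([k1, k2, p1, p2, k3] as OpenCV has them; the pictures are not rectified), "world_from_camera" (4x4, takes a point from camera to world coordinates). Camera axes: x right, y down, z forward; pixel columns grow to the right and rows downward; lengths in m; the calibration is good to about 2 mm. A picture is of the moment at which its call begins. calibration takes no time and is no camera call.
- arm.job_done(): hands the job in; it is judged then, once.
Trained networks look in the newest picture that a camera, given by its name, has taken for a name from the list of things; names that differ only in an ending like _2 or _b are one class to them, and where a whole thing is asked for, a point or a joint stands for the part that bears it (a point fixed in the world has none). Each returns a list of dicts, best first, with "confidence" (0 to 1); they miss things now and then, are a little off and sometimes report something else, mostly with a low value. They report only what shows in the picture. A call takes as long as a camera call.
- arm.find_in(camera, query): "centre" ([x, y, z] in m, in world coordinates, good to about 4 mm: the middle of the surface that is visible of it).
- arm.masks_of(camera, query): "pixels" (400x640 bool, what is visible of it).
- arm.mark_of(camera, query): "centre" ([x, y, z] in m, in world coordinates, good to about 4 mm: a listed point, or the origin of a listed thing).
The state is a dict: "t": time; "q": joint angles; "qd": joint speeds; "joint_efforts": joint torques, N m; "eef_pos": TCP position; "ee_rot": TCP orientation; "force": force on the tool from outside, world axes, zero at the start; "moment": the same for the moment, N m; "width": finger opening in m; "gripper_force": force on a finger pad.
Only numpy, scipy, OpenCV 4.12 (cv2) and the standard library are available. Lean on these libraries where they do the work, as an engineer would, in place of code of your own. Each camera call takes 0.05 s, during which the arm holds its last target. There are 200 camera calls.

## Working session

There is one attempt and no reset: what is moved stays moved. The work goes in short steps, Python scripts to look and compute and a shell command to move; the robot and the scene stay as the last step left them, time stands still between calls to the robot, and variables do not carry over. Pictures are saved under pics/ and viewed, at most 10 in all, crops included, and the job is handed in when it is done.

```bash
mkdir -p pics; ls
python3 - <<'E'
from station import arm
import cv2
for c in ("side","top"):
    im=arm.grab_frame(c); cv2.imwrite(f"pics/{c}0.png",im[:,:,::-1])
    for n in ("power_strip","rocker_on","tester","round_top","bar_top","square_top"):
        r=arm.mark_of(c,n)
        print(c,n,[(a["centre"].round(4).tolist() if hasattr(a["centre"],"round") else a["centre"],round(a["confidence"],2)) for a in r[:2]])
s=arm.get_state(); print(s["t"],s["eef_pos"],s["ee_rot"],s["width"],arm.grip_point_offset)
E
```

```text
pics
side power_strip [([0.5737, 0.1834, 0.0008], 0.89)]
side rocker_on [([0.4922, 0.1844, 0.0481], 0.77)]
side tester [([0.5383, -0.1872, 0.0016], 0.64)]
side round_top [([0.4986, -0.2486, 0.0584], 0.58)]
side bar_top [([0.4953, -0.189, 0.063], 0.51)]
side square_top [([0.4888, -0.1265, 0.058], 0.46), ([0.578, 0.1812, -0.0056], 0.16)]
top power_strip [([0.5763, 0.1848, 0.0012], 0.75)]
top rocker_on [([0.4947, 0.184, 0.0476], 0.91)]
top tester [([0.535, -0.1876, 0.0034], 0.67)]
top round_top [([0.4991, -0.2527, 0.0597], 0.53)]
top bar_top [([0.4939, -0.1922, 0.0635], 0.45)]
top square_top [([0.4844, -0.1279, 0.0621], 0.4)]
0.7 [0.15706217 0.65644814 0.22661728] [-3.14153644e+00 -1.88082574e-06 -2.34778655e-01] 0.08749679718260847 0.0188
```

View pics/top0.png

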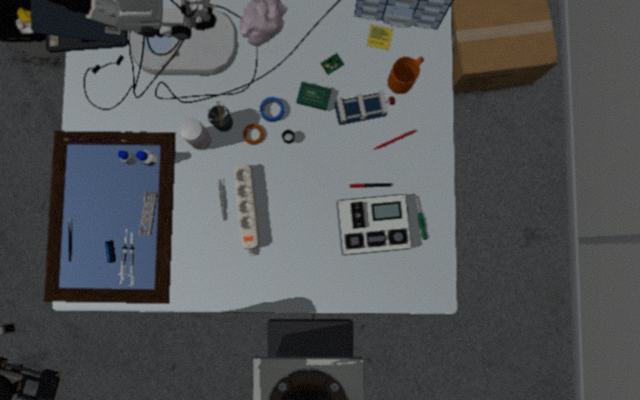

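View pics/side0.png

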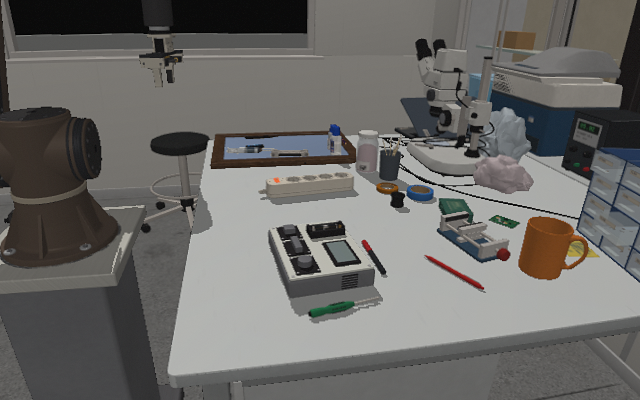

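```bash
cat > h.py <<'E'
import cv2, numpy as np
from station import arm
def ray(c,px,z):
    k=arm.calibration(c); K=np.array([[k["fx"],0,k["cx"]],[0,k["fy"],k["cy"]],[0,0,1]]); T=np.array(k["world_from_camera"])
    u=cv2.undistortPoints(np.array(px,float).reshape(-1,1,2),K,np.array(k["dist_coeffs"]))[:,0]
    d=np.c_[u,np.ones(len(u))]@T[:3,:3].T; o=T[:3,3]
    return o+d*((z-o[2])/d[:,2:])
E
python3 - <<'E'
from h import *
a=cv2.imread("pics/top0.png"); b=cv2.imread("pics/side0.png")
A=cv2.resize(a[185:260,225:425],(800,300),interpolation=cv2.INTER_CUBIC)
B=cv2.resize(b[165:300,230:400],(378,300),interpolation=cv2.INTER_CUBIC)
out=np.zeros((600,800,3),np.uint8); out[:300]=A; out[300:,:378]=B; cv2.imwrite("pics/crop.png",out)
for c,im in(("top",a),("side",b)):
    hsv=cv2.cvtColor(im,cv2.COLOR_BGR2HSV); arm.grab_frame(c)
    M=arm.masks_of(c,"power_strip")[0]["pixels"]
    m=(hsv[...,0]<20)&(hsv[...,1]>120)&cv2.dilate(M.astype(np.uint8),np.ones((5,5))).astype(bool)
    p=np.argwhere(m)[:,::-1]; print(c,len(p),p.mean(0),p.min(0),p.max(0),ray(c,[p.mean(0)],.044))
    if c=="top":
        q=ray(c,np.argwhere(M)[:,::-1],.042)[:,:2]*1000
        print(cv2.minAreaRect(q.astype(np.float32)), np.degrees(np.arctan2(*np.linalg.svd(q-q.mean(0),full_matrices=False)[2][0][::-1])))
    for n in("round_top","bar_top","square_top","tester"):
        r=arm.masks_of(c,n)
        for k in r[:1]:
            p=np.argwhere(k["pixels"])[:,::-1]; print(n,k["confidence"],len(p),p.mean(0),ray(c,[p.mean(0)],.055))
            if n=="tester" and c=="top": print(cv2.minAreaRect((ray(c,p,.045)[:,:2]*1000).astype(np.float32)))
E
```

```text
top 37 [248.27027027 238.18918919] [244 236] [252 240] [[0.49316404 0.17177394 0.044     ]]
((579.5125732421875, 177.55453491210938), (258.30706787109375, 54.95853805541992), 6.493624210357666) -173.53190699785927
round_top 0.45 62 [397.25806452 236.33870968] [[ 0.5009016  -0.25142268  0.055     ]]
bar_top 0.41 87 [375.70114943 238.71264368] [[ 0.49380401 -0.19035123  0.055     ]]
square_top 0.44 53 [353.56603774 240.54716981] [[ 0.48822009 -0.1277149   0.055     ]]
tester 0.74 3088 [372.43782383 220.46502591] [[ 0.54545788 -0.18132647  0.055     ]]
((536.255126953125, -183.24281311035156), (164.4355926513672, 203.97044372558594), 5.724907398223877)
side 21 [276.28571429 179.80952381] [274 178] [279 182] [[0.49060206 0.17372915 0.044     ]]
round_top 0.48 122 [304.21311475 261.09016393] [[ 0.49918442 -0.25262998  0.055     ]]
bar_top 0.46 144 [295.89583333 243.84027778] [[ 0.49301907 -0.19064129  0.055     ]]
square_top 0.65 95 [289.02105263 228.78947368] [[ 0.48760174 -0.12872809  0.055     ]]
tester 0.82 4837 [323.56005789 261.13872235] [[ 0.53295096 -0.2577027   0.055     ]]
```

View pics/crop.png

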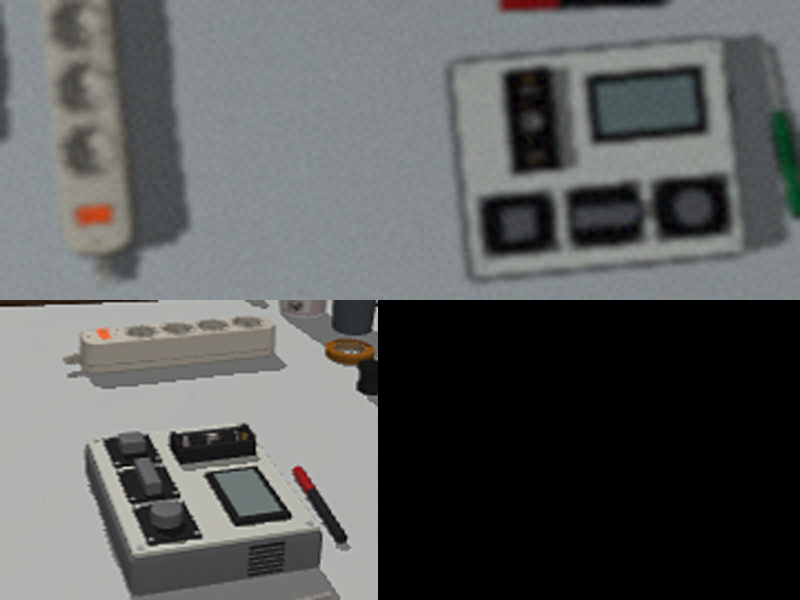

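Square key is left, bar in the middle, round on the right; the rocker's raised half is at about (0.492, 0.183), crop pixel (95,213). I'll move above it with closed fingers.

```bash
python3 -m crank '[{"dx":4.4,"dy":3.8,"wz":7},{"dx":8.7,"dy":7.6,"wz":14},{"dx":13.1,"dy":11.4,"wz":21},{"dx":17.4,"dy":15.3,"wz":28},{"dx":21.8,"dy":19.1,"wz":35},{"dx":26.1,"dy":22.9,"dz":1,"wz":42},{"dx":30.5,"dy":26.7,"dz":3,"wz":49},{"dx":34.9,"dy":30.5,"dz":5,"wz":56},{"dx":39.2,"dy":34.3,"dz":7,"wz":63},{"dx":43.6,"dy":38.2,"dz":9,"wz":70}]' 0 20
python3 -c "
from station import arm
s=arm.get_state();print(s['q'],s['ee_rot'])"
```

```text
[ 1.62408609e+00  3.58594576e-01  1.18978151e-02  4.47051566e-06
 -1.22409140e+00 -2.88105880e-01] [-3.14158363e+00 -1.71098707e-06 -2.34814603e-01]$[0]: bad value
```

```bash
python3 -m crank '[{"dx":4.4,"dy":3.8,"dz":0,"wx":0,"wy":0,"wz":7},{"dx":8.7,"dy":7.6,"dz":0,"wx":0,"wy":0,"wz":14},{"dx":13.1,"dy":11.4,"dz":0,"wx":0,"wy":0,"wz":21},{"dx":17.4,"dy":15.3,"dz":0,"wx":0,"wy":0,"wz":28},{"dx":21.8,"dy":19.1,"dz":0,"wx":0,"wy":0,"wz":35},{"dx":26.1,"dy":22.9,"dz":1,"wx":0,"wy":0,"wz":42},{"dx":30.5,"dy":26.7,"dz":3,"wx":0,"wy":0,"wz":49},{"dx":34.9,"dy":30.5,"dz":5,"wx":0,"wy":0,"wz":56},{"dx":39.2,"dy":34.3,"dz":7,"wx":0,"wy":0,"wz":63},{"dx":43.6,"dy":38.2,"dz":9,"wx":0,"wy":0,"wz":70}]' 0 20
python3 -c "
from station import arm
s=arm.get_state();print(s['q'],s['ee_rot'])"
```

```text
t: 2.55
eef_pos: [0.4933, 0.1821, 0.1364]
ee_rot: [-3.14, 0.001, -1.46]
force: [0.6, 1.4, -0.7]
width: 0.0007
gripper_force: 0.0
[ 7.27145470e-01  1.93447820e-01 -4.40833130e-01  2.06539636e-04
 -9.35279686e-01 -6.16467310e-01] [-3.14048824e+00  5.78672711e-04 -1.45999535e+00]
```

```bash
python3 -m crank '[{"dx":-0.1,"dy":0.1,"dz":2,"wx":0,"wy":0,"wz":0},{"dx":-0.2,"dy":0.1,"dz":4,"wx":0,"wy":0,"wz":0},{"dx":-0.2,"dy":0.1,"dz":6,"wx":0,"wy":0,"wz":0},{"dx":-0.2,"dy":0.1,"dz":7.5,"wx":0,"wy":0,"wz":0},{"dx":-0.2,"dy":0.1,"dz":8.2,"wx":0,"wy":0,"wz":0},{"dx":-0.2,"dy":0.1,"dz":8.2,"wx":0,"wy":0,"wz":0},{"dx":-0.2,"dy":0.1,"dz":8.2,"wx":0,"wy":0,"wz":0},{"dx":-0.2,"dy":0.1,"dz":8.2,"wx":0,"wy":0,"wz":0},{"dx":-0.2,"dy":0.1,"dz":8.2,"wx":0,"wy":0,"wz":0},{"dx":-0.2,"dy":0.1,"dz":8.2,"wx":0,"wy":0,"wz":0}]'
python3 - <<'E'
from h import *
a=arm.grab_frame("top")[:,:,::-1]; b=arm.grab_frame("side")[:,:,::-1]
out=np.zeros((600,800,3),np.uint8)
out[:,:400]=cv2.resize(a[195:270,220:270],(400,600),interpolation=cv2.INTER_CUBIC)
out[:,400:]=cv2.resize(b[120:210,250:310],(400,600),interpolation=cv2.INTER_CUBIC); cv2.imwrite("pics/c1.png",out)
E
```

```text
t: 3.8
eef_pos: [0.4911, 0.1855, 0.0548]
ee_rot: [-3.141, 0.0, -1.456]
force: [-0.0, 0.0, -0.1]
width: 0.0003
gripper_force: 0.0
```

View pics/c1.png

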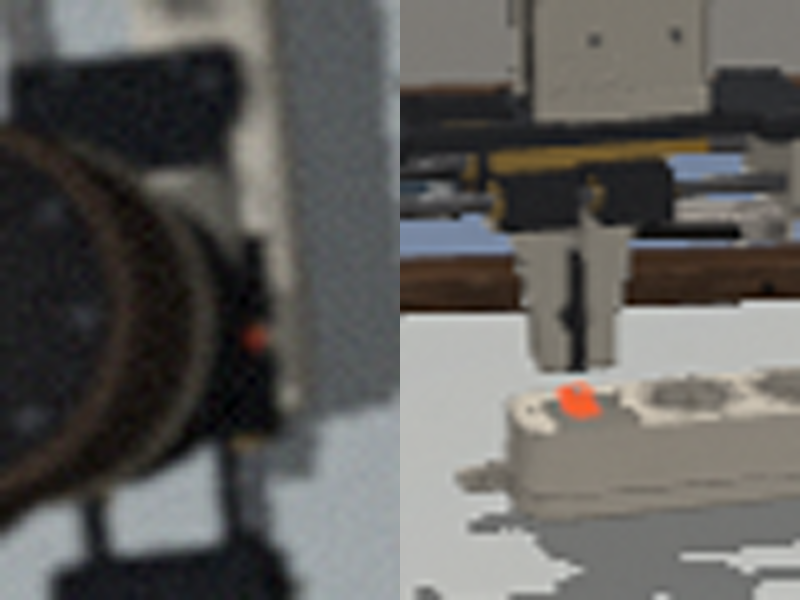

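The closed tips (crop ~575,365) hang just above the rocker (580,400), over its raised far half. Pressing.

```bash
python3 -m crank '[{"dx":0,"dy":0,"dz":0.3,"wx":0,"wy":0,"wz":0},{"dx":0,"dy":0,"dz":0.6,"wx":0,"wy":0,"wz":0},{"dx":0,"dy":0,"dz":0.8,"wx":0,"wy":0,"wz":0},{"dx":0,"dy":0,"dz":0.9,"wx":0,"wy":0,"wz":0},{"dx":0,"dy":0,"dz":1.0,"wx":0,"wy":0,"wz":0},{"dx":0,"dy":0,"dz":1.1,"wx":0,"wy":0,"wz":0},{"dx":0,"dy":0,"dz":1.15,"wx":0,"wy":0,"wz":0},{"dx":0,"dy":0,"dz":1.2,"wx":0,"wy":0,"wz":0},{"dx":0,"dy":0,"dz":1.2,"wx":0,"wy":0,"wz":0},{"dx":0,"dy":0,"dz":1.2,"wx":0,"wy":0,"wz":0}]'
```

```text
t: 5.15
eef_pos: [0.4913, 0.1867, 0.0439]
ee_rot: [-3.14, 0.002, -1.456]
force: [-8.3, 5.1, 15.3]
width: 0.0002
gripper_force: 8.0
```

```bash
python3 -m crank '[{"dx":0,"dy":0,"dz":0.05,"wx":0,"wy":0,"wz":0},{"dx":0,"dy":0,"dz":0.1,"wx":0,"wy":0,"wz":0},{"dx":0,"dy":0,"dz":0.15,"wx":0,"wy":0,"wz":0},{"dx":0,"dy":0,"dz":0.15,"wx":0,"wy":0,"wz":0},{"dx":0,"dy":0,"dz":0.15,"wx":0,"wy":0,"wz":0},{"dx":0,"dy":0,"dz":0.15,"wx":0,"wy":0,"wz":0},{"dx":0,"dy":0,"dz":0.15,"wx":0,"wy":0,"wz":0},{"dx":0,"dy":0,"dz":0.15,"wx":0,"wy":0,"wz":0},{"dx":0,"dy":0,"dz":0.15,"wx":0,"wy":0,"wz":0},{"dx":0,"dy":0,"dz":0.15,"wx":0,"wy":0,"wz":0}]'
python3 - <<'E'
from h import *
arm.grab_frame("side"); 
print([(r["centre"],r["confidence"]) for r in arm.mark_of("side","power_strip")[:1]])
E
```

```text
t: 6.4
eef_pos: [0.4914, 0.1867, 0.0435]
ee_rot: [-3.139, 0.002, -1.455]
force: [-12.6, 4.5, 27.0]
width: 0.0005
gripper_force: 14.1
[([0.5724, 0.1823, -0.0019], 0.9)]
```

```bash
python3 -m crank '[{"dx":0,"dy":0,"dz":-4,"wx":0,"wy":0,"wz":0},{"dx":0,"dy":0,"dz":-8,"wx":0,"wy":0,"wz":0},{"dx":5.5,"dy":0.5,"dz":-8,"wx":0,"wy":0,"wz":10},{"dx":11,"dy":1,"dz":-8,"wx":0,"wy":0,"wz":20},{"dx":16.5,"dy":1.6,"dz":-8,"wx":0,"wy":0,"wz":30},{"dx":22,"dy":2.1,"dz":-8,"wx":0,"wy":0,"wz":40},{"dx":27.5,"dy":2.6,"dz":-8,"wx":0,"wy":0,"wz":50},{"dx":33,"dy":3.2,"dz":-8,"wx":0,"wy":0,"wz":60},{"dx":38.5,"dy":3.7,"dz":-8,"wx":0,"wy":0,"wz":70},{"dx":43.5,"dy":4.2,"dz":-8,"wx":0,"wy":0,"wz":80}]'
python3 - <<'E'
from h import *
a=arm.grab_frame("top")[:,:,::-1]; b=arm.grab_frame("side")[:,:,::-1]
out=np.zeros((600,800,3),np.uint8)
out[:,:400]=cv2.resize(a[215:260,230:260],(400,600),interpolation=cv2.INTER_CUBIC)
out[:,400:]=cv2.resize(b[165:210,260:290],(400,600),interpolation=cv2.INTER_CUBIC); cv2.imwrite("pics/c2.png",out)
s=arm.get_state(); print(s['q'],s['eef_pos'],s['ee_rot'])
hsv=cv2.cvtColor(a,cv2.COLOR_BGR2HSV)[215:260,230:260]
p=np.argwhere((hsv[...,0]<20)&(hsv[...,1]>120))[:,::-1]+[230,215]; print(len(p),ray("top",[p.mean(0)],.044))
E
```

```text
t: 7.75
eef_pos: [0.4986, -0.2536, 0.121]
ee_rot: [-3.141, -0.0, -2.859]
force: [0.6, 0.4, 0.4]
width: 0.0002
gripper_force: 0.0
[-1.23792162e-01  2.64866266e-01 -3.86403143e-01  7.66781703e-04
 -9.20408275e-01 -1.16737245e+00] [ 0.49821494 -0.25550358  0.12046421] [-3.14137783e+00 -1.05013584e-03 -2.86149650e+00]
36 [[0.49290909 0.17214459 0.044     ]]
```

View pics/c2.png

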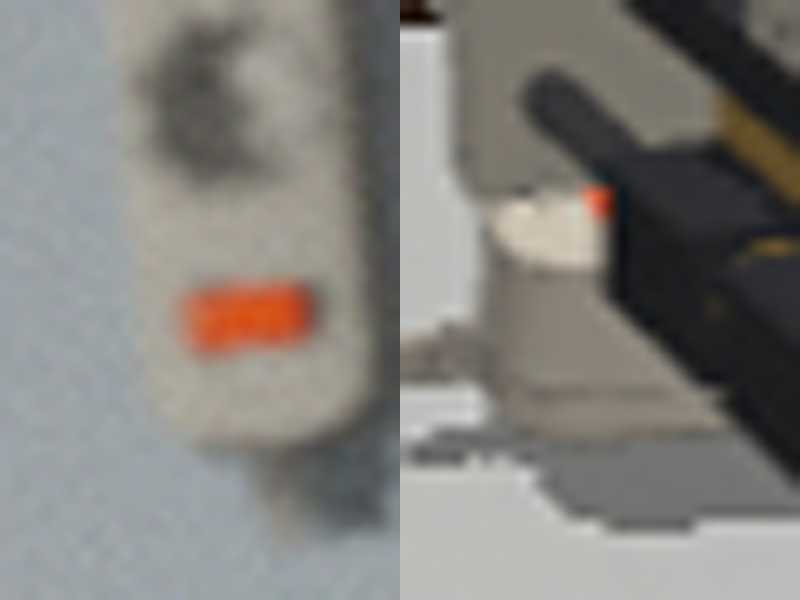

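Run:
```python
from h import *
b=arm.grab_frame("top")[:,:,::-1]; a=cv2.imread("pics/top0.png")
for im in (a,b):
    print(im[235:242,243:255].astype(int)[...,2],'\n',im[235:242,243:255][...,1])
s=arm.get_state(); print(s['eef_pos'],s['ee_rot'])
```

```text
[[145 146 147 147 149 146 147 147 147 145 140 135]
 [145 145 149 157 159 166 165 168 163 147 138 138]
 [139 150 173 178 183 191 189 186 182 163 139 138]
 [141 154 178 178 189 193 197 201 186 173 149 147]
 [143 157 175 175 180 189 190 190 181 166 147 137]
 [140 153 169 176 172 176 166 165 159 152 141 144]
 [148 142 151 154 158 153 152 154 147 141 144 145]] 
 [[143 143 141 138 138 132 132 130 129 131 134 133]
 [141 125 114 106 108 111 103 101  96 102 123 133]
 [125 101  87  83  81  81  78  69  75  89 110 134]
 [121  90  73  70  72  68  68  74  68  94 115 135]
 [125  98  76  69  62  71  68  68  73  87 117 129]
 [132 108  87  79  79  91  87  88  87 107 124 134]
 [142 122 111 110 122 125 129 130 129 131 137 141]]
[[168 163 157 158 160 169 168 167 166 153 144 154]
 [166 163 163 168 174 182 181 185 174 149 120 137]
 [173 184 191 196 203 208 207 208 199 160 123 130]
 [180 193 200 205 217 214 211 210 204 169 132 124]
 [174 190 201 208 212 213 208 207 197 170 142 138]
 [174 185 196 200 203 193 187 181 176 162 152 149]
 [175 172 163 166 166 171 166 165 163 158 157 160]] 
 [[161 161 151 149 153 155 151 150 145 143 141 151]
 [153 140 125 125 117 122 117 117 102  98 108 134]
 [143 121 101  94  94  97  92  88  79  68  91 124]
 [144 116  98  86  89  79  83  82  79  66  90 118]
 [142 118  93  83  82  85  79  81  81  81 102 130]
 [150 122  96  92 102 100 104 103 103 113 134 147]
 [163 139 115 120 132 139 146 141 143 145 152 153]]
[ 0.49807741 -0.2537474   0.12036614] [ 3.14123055e+00 -1.09436884e-03 -2.85708071e+00]
```

Top view shows the rocker's shadow has swapped sides (now dark at column 253), and the press ended on a stiff stop: it is on. Now the round key.

```bash
python3 -m crank '[{"dx":0,"dy":0,"dz":1,"wx":0,"wy":0,"wz":8},{"dx":0,"dy":0,"dz":3,"wx":0,"wy":0,"wz":11},{"dx":0,"dy":0,"dz":5,"wx":0,"wy":0,"wz":11},{"dx":0,"dy":0,"dz":5.5,"wx":0,"wy":0,"wz":11},{"dx":0,"dy":0,"dz":5.5,"wx":0,"wy":0,"wz":11},{"dx":0,"dy":0,"dz":6,"wx":0,"wy":0,"wz":11},{"dx":0,"dy":0,"dz":6.2,"wx":0,"wy":0,"wz":11},{"dx":0,"dy":0,"dz":6.2,"wx":0,"wy":0,"wz":11},{"dx":0,"dy":0,"dz":6.2,"wx":0,"wy":0,"wz":11},{"dx":0,"dy":0,"dz":6.2,"wx":0,"wy":0,"wz":11}]'
```

```text
t: 9.15
eef_pos: [0.4989, -0.2516, 0.0592]
ee_rot: [-3.142, 0.0, -3.045]
force: [-0.1, 0.7, 1.7]
width: 0.0004
gripper_force: 0.6
```

```bash
python3 -m crank '[{"dx":0,"dy":0,"dz":0.2,"wx":0,"wy":0,"wz":0},{"dx":0,"dy":0,"dz":0.4,"wx":0,"wy":0,"wz":0},{"dx":0,"dy":0,"dz":0.6,"wx":0,"wy":0,"wz":0},{"dx":0,"dy":0,"dz":0.8,"wx":0,"wy":0,"wz":0},{"dx":0,"dy":0,"dz":0.9,"wx":0,"wy":0,"wz":0},{"dx":0,"dy":0,"dz":1.0,"wx":0,"wy":0,"wz":0},{"dx":0,"dy":0,"dz":1.0,"wx":0,"wy":0,"wz":0},{"dx":0,"dy":0,"dz":1.0,"wx":0,"wy":0,"wz":0},{"dx":0,"dy":0,"dz":1.0,"wx":0,"wy":0,"wz":0},{"dx":0,"dy":0,"dz":1.0,"wx":0,"wy":0,"wz":0}]'
```

```text
t: 10.4
eef_pos: [0.4991, -0.2517, 0.052]
ee_rot: [-3.141, 0.001, -3.044]
force: [-9.8, 6.9, 31.4]
width: -0.0001
gripper_force: 15.9
```

```bash
python3 -m crank '[{"dx":0,"dy":0,"dz":-2,"wx":0,"wy":0,"wz":0},{"dx":0,"dy":0,"dz":-3.2,"wx":0,"wy":0,"wz":0},{"dx":0,"dy":1.5,"dz":-3.2,"wx":0,"wy":0,"wz":0},{"dx":0,"dy":4,"dz":-3.2,"wx":0,"wy":0,"wz":0},{"dx":0,"dy":6.1,"dz":-3.2,"wx":0,"wy":0,"wz":0},{"dx":0,"dy":6.1,"dz":-3,"wx":0,"wy":0,"wz":0},{"dx":0,"dy":6.1,"dz":-2.2,"wx":0,"wy":0,"wz":0},{"dx":0,"dy":6.1,"dz":-1.6,"wx":0,"wy":0,"wz":0},{"dx":0,"dy":6.1,"dz":-1.5,"wx":0,"wy":0,"wz":0},{"dx":0,"dy":6.1,"dz":-1.5,"wx":0,"wy":0,"wz":0}]'
python3 - <<'E'
from h import *
a=arm.grab_frame("top")[:,:,::-1]; b=arm.grab_frame("side")[:,:,::-1]
out=np.zeros((600,800,3),np.uint8)
out[:300]=cv2.resize(a[185:260,225:425],(800,300),interpolation=cv2.INTER_CUBIC)
out[300:]=cv2.resize(b[160:280,230:390],(800,600),interpolation=cv2.INTER_CUBIC)[200:500]; cv2.imwrite("pics/c3.png",cv2.resize(b[150:282,230:406],(800,600),interpolation=cv2.INTER_CUBIC))
E
```

```text
t: 11.65
eef_pos: [0.4929, -0.1912, 0.0638]
ee_rot: [3.142, -0.001, -3.045]
force: [0.6, -0.0, 0.1]
width: 0.0005
gripper_force: 0.0
```

View pics/c3.png

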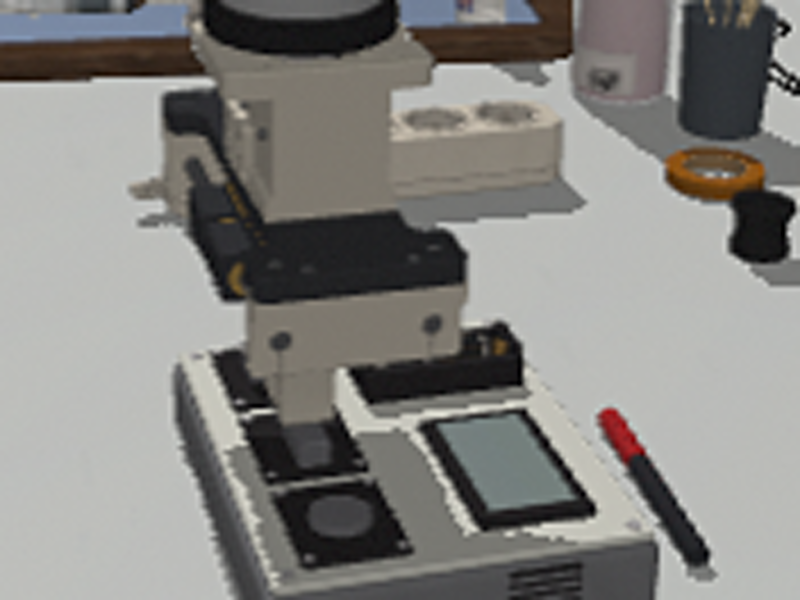

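The round key (345,515) is sunk, and the fingertips (305,420) stand over the bar. Pressing the bar.

```bash
python3 -m crank '[{"dx":0,"dy":0,"dz":0.3,"wx":0,"wy":0,"wz":0},{"dx":0,"dy":0,"dz":0.5,"wx":0,"wy":0,"wz":0},{"dx":0,"dy":0,"dz":0.7,"wx":0,"wy":0,"wz":0},{"dx":0,"dy":0,"dz":0.9,"wx":0,"wy":0,"wz":0},{"dx":0,"dy":0,"dz":1.1,"wx":0,"wy":0,"wz":0},{"dx":0,"dy":0,"dz":1.15,"wx":0,"wy":0,"wz":0},{"dx":0,"dy":0,"dz":1.15,"wx":0,"wy":0,"wz":0},{"dx":0,"dy":0,"dz":1.15,"wx":0,"wy":0,"wz":0},{"dx":0,"dy":0,"dz":1.15,"wx":0,"wy":0,"wz":0},{"dx":0,"dy":0,"dz":1.15,"wx":0,"wy":0,"wz":0}]'
```

```text
t: 13.0
eef_pos: [0.4932, -0.191, 0.0539]
ee_rot: [-3.141, 0.001, -3.044]
force: [-4.3, 2.9, 17.7]
width: 0.0007
gripper_force: 8.7
```

Bar is fully down (z 0.054, 17.7 N), and held.

```bash
python3 -c "
from station import arm
print(arm.job_done())"
```

```text
the job is handed in; nothing more can be done
None
```

I switched the strip on, pushed the round key fully down, and handed the job in with the fingertips holding the bar key fully down at about 18 N; no verdict came back, and "on" for the rocker is judged from its hard stop and shifted shadow, since its angle could not be read.

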